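Load a formed cover and index the hold-down slide of the trimming fixture

TASK

Set the thin rectangular formed cover down over the wooden plug of the trimming fixture, seated flat on the base plate with nothing but the fixture touching it; handle it gently, gripping with no more than about 15 N and not dropping it, as it dents easily. Then pull up the lock knob on the sliding section, slide the section on to the next hole towards the cover so that its foot stands over the cover's rim, and let the pin go fully down into that hole. Finish while still holding the knob in the gripper with the pin fully home, and leave everything else on the table where it is.

Things in the scene. Friction and masses are not known exactly. Their poses are not given: they have to be found in the camera images.
- cover: Thin white plastic formed cover, hollow, open side down, about 80 g. Body 100 mm long (its x) x 56 mm wide (y) x 45 mm high, raised 74 x 34 mm panel on top to 51 mm; walls 3 mm; rim at the foot 3 mm thick, 16 mm wide at the short ends, 8 mm along the long sides. Origin: centre of underside, z up; a half turn looks the same. Its place may be swapped with the round cover's. Grip across the 56 mm.
- nest (a point): Centre of the fixture's wooden plug at the base plate's top face, 12 mm above the table: the seated cover's origin belongs here, its x along this x (either way round). Plug 86 x 42 mm, 17 mm high, with a 76 x 32 mm step up to 25 mm: 4 mm to spare inside the cover on each side. x is level and points away from the rail: the slide moves along +x towards the nest.
- fixture: Fixed trimming fixture; origin on the table under the nest, x as the nest's. Dark steel base plate 110 mm wide, 12 mm thick, from x = -290 to 80 mm. Aluminium square-tube rail 30 mm wide, its top 50 mm above the table, from x = -275 to -108 mm, with four 10 mm holes in its top, 40 mm apart, the last at x = -126 mm.
- slide (a joint): Position (m) of the sliding section, a bare aluminium sleeve on the rail, positive towards the nest. About 0 (within 1 mm): locked in its present hole; 0.040: at the next hole towards the nest, the last on the rail. With the pin out it can move from -0.085 to 0.052; friction about 1.5 N.
- foot (a point): Lower front edge, mid-width, of the section's hold-down foot: an upright plate 42 mm wide, 8 mm thick, its front 70 mm ahead of the knob's axis towards the nest, lower edge 19 mm above the table, passing 4 mm above a seated cover's rim. At the next hole it stands over the rim at the cover's end, about 6 mm clear of the wall. Top of the foot and its two arms: 57 mm above the table.
- plunger (a joint): Lift (m) of the lock plunger, an upright pin on the sliding section, positive up. 0: fully home, 12 mm deep in a hole of the rail; above 0.012 clear of the hole; stop at 0.018. A spring pulls it down with 6 N at 0, 11 N at the stop. Pin 8 mm in diameter with a round tip; on the rail between holes it rests at about 0.012.
- knob (a point): Centre of the plunger's black knob, an upright cylinder 28 mm in diameter, 30 mm high, on a thin stem over the middle of the sleeve. Pin home: this centre is 84 mm above the table and 27 mm above the sleeve's flat top (42 x 50 mm), the knob's underside 12 mm above the sleeve. It moves with both joints.
- round_cover: Round white formed cover, 92 mm across and 46 mm high: bystander, leave alone.
- screwdriver: Screwdriver lying on the table: bystander.
- wrench: Steel wrench lying on the far side of the fixture: bystander.
- sanding_block: Cork sanding block 70 x 40 x 30 mm: bystander.
- jar: Glass jar 60 mm across, 75 mm high: bystander.
- brush: Brush lying on the table: bystander.
- spray: White bottle 64 mm across, 170 mm high: bystander.
There are look-alikes about, which are no part of the job. Leave any purple or yellow look-alike of the cover alone.

How it is judged:
On the way, in this order (a step that is already met when the one before it is completed fails the run):
1. the cover sits flat over the plug, let go, with the slide still in its first hole (horizontal distance between cover and nest below 0.008 m and z of cover in the frame of nest below 0.003 m and angle between cover's own z axis and vertical below 0.06 rad and angle between the x axis of cover and the x axis of nest, either way round below 0.15 rad and contact force between the fingers and cover below 0.1 N and value of joint slide below 0.006 m and value of joint plunger below 0.004 m), for 0.2 s.
2. the plunger is pulled clear of the first hole (value of joint plunger above 0.011 m and value of joint slide below 0.02 m), for 0.05 s.
3. the section is at the next hole with the pin home (value of joint slide between 0.037 and 0.043 m and value of joint plunger below 0.003 m), for 0.2 s.
At the end, for the whole second after the job is handed in: Cover over the plug (within 8 mm of the nest centre, 3 mm of the plate, 0.06 rad of level, 0.15 rad of the fixture's line), not touched by the fingers; slide 0.037 to 0.043 m; plunger within 3 mm of home; fingers hold the knob (over 2 N); foot presses the cover with under 3 N (all of step 3 and horizontal distance between cover and nest below 0.008 m and z of cover in the frame of nest below 0.003 m and angle between cover's own z axis and vertical below 0.06 rad and angle between the x axis of cover and the x axis of nest, either way round below 0.15 rad and contact force between the fingers and plunger above 2 N and contact force between the fingers and cover below 0.1 N and contact force between slide and cover below 3 N and linear speed of cover below 0.02 m/s); the arm keeps its last pose, push and grip.
It fails at once if the cover squeezed or pushed by the fingers with more than 40 N, both fingers added up (a grip of 20 N) (contact force between the fingers and cover above 40 N).
It fails at once if the cover dropped (moving faster than 0.5 m/s with no finger on it) (linear speed of cover above 0.5 m/s and contact force between the fingers and cover below 0.1 N).
It fails at once if another thing on the table moved by more than 30 mm (distance of any of round_cover, screwdriver, wrench, sanding_block, jar, brush, spray from where it was at the start of the episode above 0.03 m).
It also fails if it takes over 54 s, if anything falls off the work surface, if the arm or the gripper's body presses on something with over 40 N, if the wrist force passes 120 N, or if a joint passes its speed limit or range.

ROBOT

A 6-joint arm with a two-finger parallel gripper is mounted at the origin on the work surface. World frame = base frame: x ahead of the robot, y to its left, z up, the work surface at z = 0. Lengths are in m, angles in rad, forces in N, time in s.
With the tool pointing down it reaches from about 0.3 to 0.825 m from the base axis. Payload 5.4 kg.
Tool frame: the origin (TCP) lies midway between the tips of the shut fingers; the grasp point (between the pads) lies 19 mm behind it; z points along the fingers, y is the line along which they close (so a half turn about z gives the same grasp; the last joint's range is limited). The gripper opens to 92 mm and grips with 3 to 60 N. Pads are 20 mm wide; open, the fingers measure 128 mm over their backs; the gripper's body (75 mm by 189 mm) begins 69 mm behind the grasp point.
Start: joints at [1.122, 0.158, 1.597, -0, 1.386, -0.21], TCP at [0.136, 0.559, 0.215] pointing down, gripper open.
Joint ranges: [-2.91, 2.91], [-0.94, 2.29], [0.18, 2.7], [-1.29, 4.43], [0.17, 2.64], [-3, 3]. Speed limits (rad/s): [2.57, 2.57, 3.14, 3.14, 3.14, 3.14].

INTERFACE

Orientations are given as a unit quaternion [x, y, z, w].
In Python, from plant import * gives the robot as it stands.
- The arm moves only by the shell command python3 -m jog 'ROWS'. ROWS is JSON, a list of rows, each a list of 5 numbers: the shift along the tool's x, y, z in cm, then the turn about the tool's z in degrees, then the finger opening in cm, from 0 to 9.19. A call has exactly 5 rows; each row is the pose to reach, as a shift and turn from the pose commanded when the call began, along the tool's axes at that moment; what a row does not reach only later rows make up. A row lasts 1/10 s, in which the tool goes at most 50 mm and 8.59 degrees, less where a joint would pass 70% of its speed; a pose out of reach is approached as far as the arm can. A call with a gripper value outside its range is refused whole. The fingers move at their own pace and stop on an object; the grip force is fixed at half the most. Time passes only in rows, so rows that repeat a pose let the fingers close, or fill a call up. It gives the time, the measured TCP pose, the force, the opening and the grip force at its end, in the units of the state.
- sense(): the state, without advancing time (a new reading comes with each control period).
- snapshot(name): name is "scene" or "top"; returns (picture, depth): 384x512x3 uint8, red, green, blue; 384x512 float32, m along the optical axis (not along the pixel's ray), 0 where there is no reading.
- get_calibration(name): a dict with "K" (3x3 intrinsics, pixels), "R" (3x3) and "t" (3): a world point X has camera coordinates R X + t. Camera axes: x right, y down, z forward; pixel columns grow to the right and rows downward; lengths in m; the calibration is good to about 2 mm. A picture is of the moment at which its call begins. get_calibration takes no time and is no camera call.
- job_done(): hands the job in; it is judged then, once.
The state is a dict: "time": time; "joint_positions": joint angles; "qd": joint speeds; "joint_efforts": joint torques, N m; "eef_pos": TCP position; "eef_rot": TCP orientation; "ft_force": force on the tool from outside, world axes, zero at the start; "wrist_torque": the same for the moment, N m; "gripper_width": finger opening in m; "gripper_force": force on a finger pad.
Only numpy, scipy, OpenCV 4.12 (cv2) and the standard library are available. Lean on these libraries where they do the work, as an engineer would, in place of code of your own. Each camera call takes 0.05 s, during which the arm holds its last target. There are 200 camera calls.

## Working session

There is one attempt and no reset: what is moved stays moved. The work goes in short steps, Python scripts to look and compute and a shell command to move; the robot and the scene stay as the last step left them, time stands still between calls to the robot, and variables do not carry over. Pictures are saved under pics/ and viewed, at most 10 in all, crops included, and the job is handed in when it is done.

```bash
mkdir -p pics; cat > h.py <<'E'
from plant import *
import numpy as np, cv2
def snap(n):
    p,d=snapshot(n); np.savez(f'{n}.npz',p=p,d=d); return p,d
def P(n,u,v,z=None):
    c=get_calibration(n);K,R,t=map(np.array,(c['K'],c['R'],c['t']))
    r=np.linalg.inv(K)@[u,v,1]; o=-R.T@t; w=R.T@r
    if z is None:
        d=np.load(f'{n}.npz')['d'][int(round(v)),int(round(u))]; return o+w*d
    return o+w*(z-o[2])/w[2]
E
python3 - <<'E'
from h import *
for n in('scene','top'):
    p,d=snap(n); cv2.imwrite(f'pics/{n}0.png',cv2.resize(p[:,:,::-1],(800,600)))
    c=get_calibration(n); print(n,-np.array(c['R']).T@c['t'],np.round(c['R'],2).tolist(),c['K'][0])
s=sense(); print(s)
E
```

```text
scene [1.31640554 0.67302623 1.007001  ] [[-0.64, 0.77, -0.01], [0.51, 0.42, -0.75], [-0.57, -0.48, -0.67]] [371.9545388    0.         251.62902349]
top [0.29183148 0.04020606 1.57859583] [[-0.03, -1.0, 0.01], [-0.99, 0.02, -0.16], [0.16, -0.02, -0.99]] [458.68380182   0.         262.42766019]
{'time': 0.1, 'joint_positions': array([ 1.12191810e+00,  1.59002907e-01,  1.59805534e+00,  1.24155504e-05,
        1.38621613e+00, -2.10101357e-01]), 'qd': array([ 0.00163154, -0.00352056, -0.00172454,  0.00033141, -0.00111195,
       -0.00029417]), 'joint_efforts': array([ 8.33301215e-05, -3.86505246e+01, -3.22960496e+01,  7.01764505e-02,
        3.39818001e-02, -6.24015570e-05]), 'eef_pos': array([0.13576914, 0.55817524, 0.21373343]), 'eef_rot': array([ 1.19106113e-01,  9.92881175e-01, -7.93652619e-04, -2.77841635e-04]), 'ft_force': array([-0.35437067,  0.24901223, -0.28380276]), 'wrist_torque': array([ 0.00381566,  0.00994523, -0.05345078]), 'gripper_force': 0.0, 'gripper_width': 0.09199608772233835}
```

View pics/scene0.png

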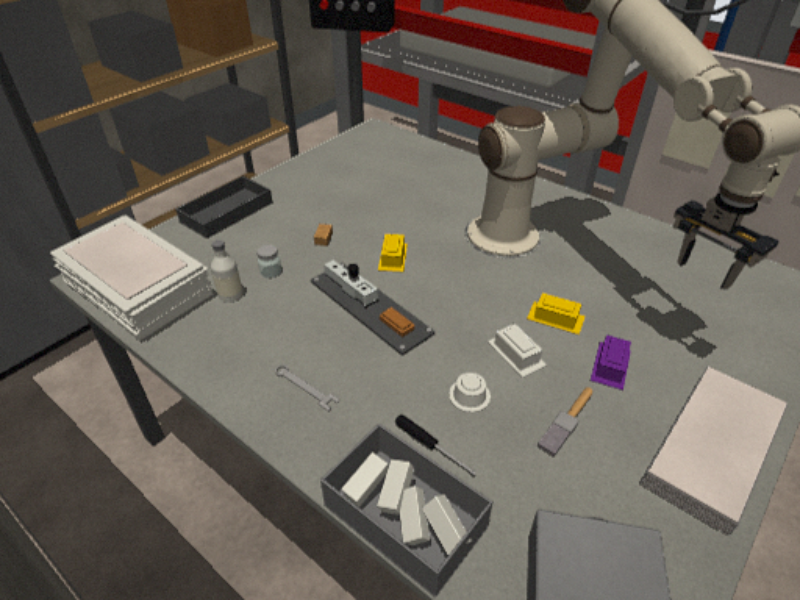

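View pics/top0.png

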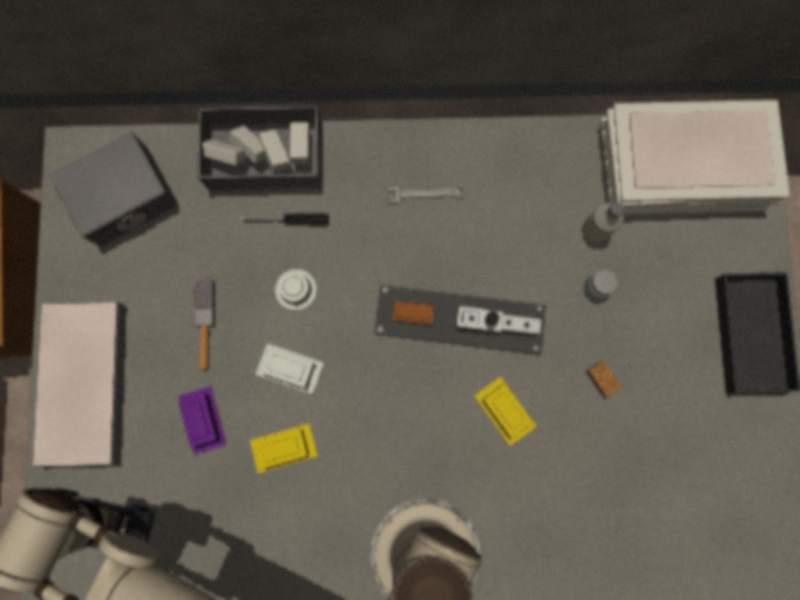

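The scene view shows the white rectangular cover at (517,348), the round white one at (470,390), yellow ones at (392,252) and (557,312), and a purple one at (612,360). In the top view these are white (289,368), round (295,290), yellow (283,448) and (505,410), and purple (202,420). The white rectangular one fits the description, so I'll confirm it in a crop that also takes in the fixture.

```bash
python3 - <<'E'
from h import *
p=np.load('top.npz')['p']
a=cv2.resize(p[210:262,155:215,::-1],None,fx=10,fy=10,interpolation=cv2.INTER_CUBIC)[:, :]
b=cv2.resize(p[178:230,236:352,::-1],None,fx=6.8,fy=6.8,interpolation=cv2.INTER_CUBIC)
cv2.imwrite('pics/ca.png',a); cv2.imwrite('pics/cb.png',b)
E
```

```text
(no output)
```

View pics/ca.png

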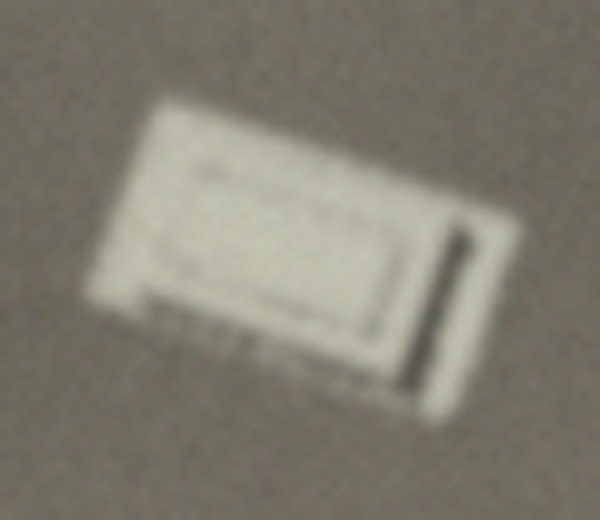

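View pics/cb.png

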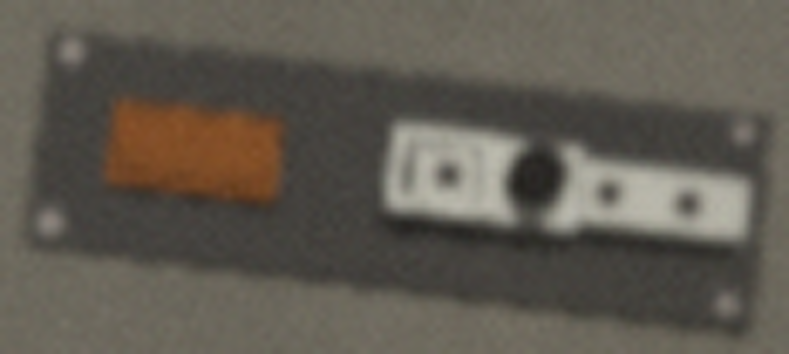

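The first crop confirms the cover: a white rectangular body with a raised panel and rim, corners at about (165,97), (522,222), (440,425), (90,298). The second shows the plate corners at (55,30), (768,115), (745,330), (30,245), the plug at (195,150) and the knob at (537,178).

```bash
cat >> h.py <<'E'
def rect(pts):
    a,b,c,d=[p[:2] for p in pts]  # tl,tr,br,bl
    e=(a+d-b-c); return np.mean([a,b,c,d],0), np.degrees(np.arctan2(e[1],e[0])), np.linalg.norm(e)/2, np.linalg.norm(a+b-c-d)/2
E
python3 - <<'E'
from h import *
f=lambda x,y,z,s,u0,v0:P('top',(x+.5)/s-.5+u0,(y+.5)/s-.5+v0,z)
A=lambda x,y,z:f(x,y,z,10,155,210)
B=lambda x,y,z:f(x,y,z,6.8,236,178)
print('rim',rect([A(*q,.003) for q in((165,97),(522,222),(440,425),(90,298))]))
print('panel',rect([A(*q,.051) for q in((203,165),(408,240),(375,338),(160,262))]))
r=rect([B(*q,.012) for q in((55,30),(768,115),(745,330),(30,245))]);print('plate',r)
x=np.array([np.cos(np.radians(r[1])),np.sin(np.radians(r[1]))]);print('nest from plate',r[0]+.105*x)
print('plugtop', rect([B(*q,.037-.004) for q in((115,98),(285,118),(275,204),(105,186))]))
print('knob',B(537,176,.099)[:2])
p,d=[np.load('top.npz')[k] for k in 'pd']
# depth cloud
uu,vv=np.meshgrid(range(512),range(384))
c=get_calibration('top');K,R,t=map(np.array,(c['K'],c['R'],c['t']))
X=np.stack([(uu-K[0,2])/K[0,0],(vv-K[1,2])/K[1,1],np.ones_like(uu)],-1)*d[...,None]
W=(X-t)@R
np.save('W.npy',W)
def box(s,zl,zh,n):
    w=W[s].reshape(-1,3); w=w[(w[:,2]>zl)&(w[:,2]<zh)]
    if len(w)<4: print(n,len(w)); return
    q=cv2.minAreaRect((w[:,:2]*1000).astype(np.float32)); print(n,len(w),q,w[:,2].mean())
S=(slice(210,262),slice(155,215)); F=(slice(178,230),slice(236,352))
box(S,.035,.06,'cover top'); box(S,.046,.06,'panel'); box((F[0],slice(245,282)),.02,.05,'plug')
box((F[0],slice(290,335)),.08,.12,'knob'); box((F[0],slice(290,355)),.045,.07,'rail/slide')
print('table z',np.median(W[270:280,200:240,2]))
E
```

```text
rim (array([0.39944104, 0.2841285 ]), np.float64(69.04540918606716), np.float64(0.12917679761040843), np.float64(0.0733611906809458))
panel (array([0.39926725, 0.28254248]), np.float64(68.88775344912311), np.float64(0.0745054920404032), np.float64(0.03435585033106797))
plate (array([ 0.4976848 , -0.09347314]), np.float64(81.68823378806873), np.float64(0.3644032573077601), np.float64(0.11077695798301339))
nest from plate [0.51286354 0.01042395]
plugtop (array([0.51164993, 0.01009675]), np.float64(82.10240934722323), np.float64(0.08562342314185907), np.float64(0.044280163914358836))
knob [ 0.48620142 -0.1521438 ]
cover top 512 ((398.84869384765625, 283.796875), (99.97010803222656, 55.98484420776367), 69.46875) 0.04628604457174403
panel 266 ((398.5741271972656, 283.7120666503906), (98.6404800415039, 55.076229095458984), 69.05860900878906) 0.04970131047267818
plug 317 ((517.37255859375, 16.92092514038086), (89.92242431640625, 117.5141372680664), 2.820985794067383) 0.03274328250879713
knob 60 ((486.98004150390625, -152.93223571777344), (23.02847671508789, 24.92428207397461), 43.286102294921875) 0.09597834146716826
rail/slide 465 ((485.8125, -173.27609252929688), (179.3892364501953, 42.73371505737305), 83.04510498046875) 0.05259566941111742
table z -0.0006057189622838499
```

```bash
python3 - <<'E'
from h import *
def warp(n,z,x0=.38,y0=-.32,L=(.26,.46),s=2000):
    c=get_calibration(n);K,R,t=map(np.array,(c['K'],c['R'],c['t']))
    M=K@np.c_[R[:,0],R[:,1],R[:,2]*z+t]          # world xy ->pix
    T=np.array([[1/s,0,x0],[0,1/s,y0],[0,0,1]])
    return cv2.warpPerspective(np.load(n+'.npz')['p'],M@T,(int(L[0]*s),int(L[1]*s)),flags=cv2.INTER_CUBIC|cv2.WARP_INVERSE_MAP)
ims=[]
for n in('top','scene'):
    w=warp(n,.012); ims.append(w)
    g=cv2.cvtColor(w,cv2.COLOR_RGB2GRAY); print(n,np.percentile(g,[5,20,50,80]))
    ims.append(warp(n,.033))
cv2.imwrite('pics/warp.png',cv2.resize(np.hstack([cv2.rotate(i,0)[:,:, ::-1] for i in ims][:1]+[cv2.rotate(i,0)[:,:,::-1] for i in ims[2:3]]),None,fx=.43,fy=.43) if 0 else np.vstack([cv2.resize(cv2.rotate(i,cv2.ROTATE_90_CLOCKWISE)[:,:,::-1],(530,300)) for i in (ims[0],ims[2])]))
for k,n in((0,'top'),(2,'scene')):
    w=ims[k]; hsv=cv2.cvtColor(w,cv2.COLOR_RGB2HSV)
    g=cv2.GaussianBlur(cv2.cvtColor(w,cv2.COLOR_RGB2GRAY),(7,7),0)
    for th in (80,85,90):
        m=(g<th).astype(np.uint8); m=cv2.morphologyEx(m,cv2.MORPH_OPEN,np.ones((9,9)))
        cs,_=cv2.findContours(m,0,1); c=max(cs,key=cv2.contourArea); r=cv2.minAreaRect(cv2.convexHull(c))
        print(n,th,np.array(r[0])/2000+[.38,-.32],np.array(r[1])/2,r[2])
    w=ims[k+1]; hsv=cv2.cvtColor(w,cv2.COLOR_RGB2HSV)
    m=((hsv[...,0]<20)&(hsv[...,1]>110)).astype(np.uint8); m=cv2.morphologyEx(m,cv2.MORPH_OPEN,np.ones((9,9)))
    cs,_=cv2.findContours(m,0,1); c=max(cs,key=cv2.contourArea); r=cv2.minAreaRect(c)
    print('plug',n,np.array(r[0])/2000+[.38,-.32],np.array(r[1])/2,r[2])
E
```

```text
top [ 64.  70. 104. 107.]
scene [ 58.  75. 130. 134.]
top 80 [ 0.49601654 -0.09313855] [370.15939331 113.19739532] 81.32508087158203
top 85 [ 0.49622902 -0.09313733] [372.21795654 115.6519165 ] 81.30722045898438
top 90 [ 0.49628558 -0.09326064] [374.57281494 117.9291687 ] 81.30722045898438
plug top [0.51196675 0.01040894] [87.62295532 45.73119736] 81.25383758544922
scene 80 [ 0.50813579 -0.08863271] [373.80892944 113.80384827] 81.79102325439453
scene 85 [ 0.50781108 -0.08910957] [375.06829834 114.90507507] 81.68767547607422
scene 90 [ 0.50758997 -0.0894584 ] [376.62380981 115.87601471] 81.61860656738281
plug scene [0.52588205 0.01563019] [98.86891174 52.88336945] 81.46923065185547
```

View pics/warp.png

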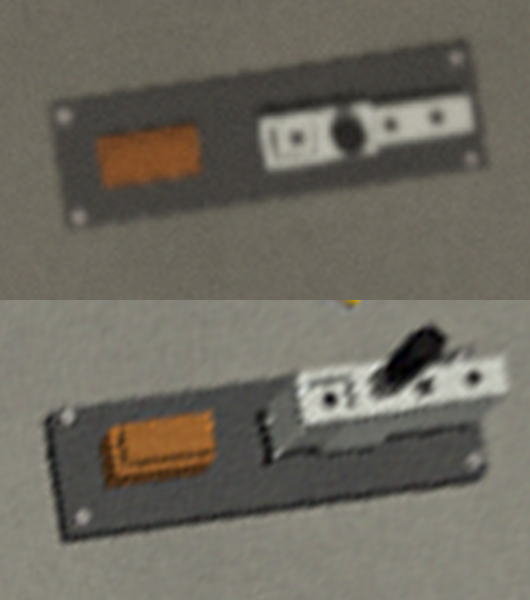

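The top pictures agree: the nest is near (0.512, 0.0105) with yaw 81.4°, and the cover is at (0.399, 0.284) with yaw 69.2°. I'm moving above the cover.

```bash
cat > to.py <<'E'
import sys; from h import *
from scipy.spatial.transform import Rotation as Ro
s=sense(); R=Ro.from_quat(s['eef_rot']).as_matrix()
y=np.degrees(np.arctan2(R[1,1],R[0,1])); x,yy,z,w=map(float,sys.argv[1:5])
print('pos',s['eef_pos'].round(4),'yaw',y.round(2),'j',s['joint_positions'].round(2),'w',round(s['gripper_width'],4),'gf',round(s['gripper_force'],2),'F',s['ft_force'].round(1),'t',round(s['time'],2),'tilt',R[:,2].round(4))
print('shift cm',(R.T@(np.array([x,yy,z])-s['eef_pos'])*100).round(2),'turn',round((y-w+180)%360-180,2))
E
python3 -m jog '[[-4,-2.5,0,0,9],[-8,-5,0,0,9],[-12,-7.5,0,0,9],[-16,-10,0,0,9],[-20,-12.5,0,0,9]]'
python3 -m jog '[[-4,-2.6,0,8.5,9],[-8,-5.2,0,17,9],[-12,-7.9,0,25.5,9],[-12,-7.9,0,34,9],[-12,-7.9,0,42.5,9]]'
python3 -m jog '[[0,0,1,8.5,8.5],[0,0,3,17,8],[0,0,5,25.5,8],[0,0,7,34,8],[0,0,9,42.5,8]]'
python3 -m jog '[[0,0,0,6,8],[0,0,0,12,8],[0,0,0,12,8],[0,0,0,12,8],[0,0,0,12,8]]'
python3 to.py .399 .284 .013 -20.8
```

```text
time: 0.6
eef_pos: [0.3015, 0.3883, 0.2143]
eef_rot: [0.119, 0.993, -0.0, -0.0]
ft_force: [0.2, 0.9, 0.4]
gripper_width: 0.0899
gripper_force: 0.0
time: 1.1
eef_pos: [0.3995, 0.2833, 0.2141]
eef_rot: [0.475, 0.88, -0.0, -0.0]
ft_force: [0.3, 0.3, 0.9]
gripper_width: 0.0901
gripper_force: 0.0
time: 1.6
eef_pos: [0.3983, 0.2846, 0.1234]
eef_rot: [0.761, 0.649, -0.0, -0.0]
ft_force: [0.4, 0.2, -0.4]
gripper_width: 0.0798
gripper_force: 0.0
time: 2.1
eef_pos: [0.3987, 0.2847, 0.1246]
eef_rot: [0.822, 0.569, 0.0, 0.0]
ft_force: [0.2, 1.1, 0.2]
gripper_width: 0.0798
gripper_force: 0.0
pos [0.3987 0.2847 0.1246] yaw -20.58 j [ 0.37  0.03  1.92 -0.    1.19  0.73] w 0.0798 gf 0.0 F [0.2 1.1 0.2] t 2.1 tilt [ 0. -0. -1.]
shift cm [-0.06  0.06 11.16] turn 0.22
```

```bash

python3 -m jog '[[0,0,3,0,8],[0,0.1,6,0,8],[0,0.1,8.5,0,8],[0,0.1,10,0,8],[0,0.1,11.1,0,8]]'
python3 -m jog '[[0,0,0,0,7],[0,0,0,0,6.5],[0,0,0,0,6.2],[0,0,0,0,6],[0,0,0,0,6]]'
python3 -m jog '[[0,0,0,0,5.8],[0,0,0,0,5.7],[0,0,0,0,5.7],[0,0,0,0,5.65],[0,0,0,0,5.65]]'
python3 to.py .399 .284 .013 -20.8
```

```text
time: 2.6
eef_pos: [0.399, 0.2841, 0.0124]
eef_rot: [0.822, 0.569, -0.001, -0.0]
ft_force: [0.7, 0.0, -0.1]
gripper_width: 0.08
gripper_force: 0.0
time: 3.1
eef_pos: [0.4001, 0.2846, 0.0143]
eef_rot: [0.823, 0.569, 0.001, 0.0]
ft_force: [0.6, -0.3, -0.2]
gripper_width: 0.0604
gripper_force: 0.0
time: 3.6
eef_pos: [0.3999, 0.2845, 0.0138]
eef_rot: [0.823, 0.569, 0.0, 0.0]
ft_force: [1.0, 1.3, -0.0]
gripper_width: 0.0564
gripper_force: 0.5
pos [0.3999 0.2845 0.0138] yaw -20.68 j [ 0.37  0.21  1.98 -0.    0.95  0.73] w 0.0564 gf 0.48 F [ 1.   1.3 -0. ] t 3.6 tilt [ 5.e-04  1.e-04 -1.e+00]
shift cm [-0.08 -0.07  0.08] turn 0.12
```

```bash

python3 -m jog '[[0,0,0,0,5.6],[0,0,0,0,5.6],[0,0,0,0,5.6],[0,0,0,0,5.6],[0,0,0,0,5.6]]'
python3 -m jog '[[0,0,0,0,5.57],[0,0,0,0,5.57],[0,0,0,0,5.57],[0,0,0,0,5.57],[0,0,0,0,5.57]]'
```

```text
time: 4.1
eef_pos: [0.3996, 0.2844, 0.0136]
eef_rot: [0.823, 0.569, 0.0, 0.0]
ft_force: [1.4, -0.8, 0.4]
gripper_width: 0.0561
gripper_force: 0.5
time: 4.6
eef_pos: [0.3996, 0.2844, 0.0136]
eef_rot: [0.823, 0.569, -0.0, -0.0]
ft_force: [1.2, 0.6, -0.0]
gripper_width: 0.0557
gripper_force: 16.9
```

```bash

python3 -m jog '[[0,0,0,0,5.59],[0,0,0,0,5.59],[0,0,0,0,5.59],[0,0,0,0,5.59],[0,0,0,0,5.59]]'
```

```text
time: 5.1
eef_pos: [0.3996, 0.2844, 0.0136]
eef_rot: [0.823, 0.569, -0.0, -0.0]
ft_force: [-0.4, 0.6, 0.0]
gripper_width: 0.0561
gripper_force: 5.7
```

```bash

python3 -m jog '[[0,0,0,0,5.58],[0,0,0,0,5.58],[0,0,0,0,5.58],[0,0,-0.3,0,5.58],[0,0,-1,0,5.58]]'
python3 -m jog '[[0,0,-1,0,5.58],[0,0,-3,0,5.58],[0,0,-5.5,0,5.58],[0,0,-8,0,5.58],[0,0,-9,0,5.58]]'
python3 to.py .512 .0105 .125 -8.6
```

```text
time: 5.6
eef_pos: [0.3985, 0.284, 0.0231]
eef_rot: [0.823, 0.569, -0.001, -0.0]
ft_force: [-0.6, 0.1, -0.9]
gripper_width: 0.0558
gripper_force: 11.3
time: 6.1
eef_pos: [0.4013, 0.2851, 0.1169]
eef_rot: [0.823, 0.569, 0.003, 0.001]
ft_force: [0.7, 0.6, -1.5]
gripper_width: 0.0559
gripper_force: 11.3
pos [0.4013 0.2851 0.1169] yaw -20.68 j [0.37 0.04 1.93 0.   1.17 0.73] w 0.0559 gf 11.27 F [ 0.7  0.6 -1.5] t 6.1 tilt [ 0.0048  0.0019 -1.    ]
shift cm [-21.78  20.06  -0.81] turn -12.08
```

```bash

python3 -m jog '[[-1,0.9,0,0,5.58],[-3.3,3,0,0,5.58],[-5.8,5.3,0,0,5.58],[-8.3,7.6,0,0,5.58],[-10.8,9.9,0,0,5.58]]'
python3 -m jog '[[-2.5,2.3,0,-2.5,5.58],[-5,4.6,0,-5,5.58],[-7.5,6.9,0,-8,5.58],[-9.8,9.1,0,-10.5,5.58],[-10.8,10.1,0,-12,5.58]]'
python3 -m jog '[[0,0,0,0,5.58],[0,0,0,0,5.58],[0,0,0,0,5.58],[0,0,0,0,5.58],[0,0,0,0,5.58]]'
python3 to.py .5123 .0105 .06 -8.6
python3 - <<'E'
from h import *
p,d=snap('top'); cv2.imwrite('pics/c1.png',cv2.resize(p[140:240,230:362,::-1],None,fx=6,fy=6,interpolation=cv2.INTER_CUBIC))
p,d=snap('scene'); cv2.imwrite('pics/s1.png',cv2.resize(p[130:240,180:320,::-1],None,fx=5,fy=5,interpolation=cv2.INTER_CUBIC))
E
```

```text
time: 6.6
eef_pos: [0.4534, 0.1462, 0.1121]
eef_rot: [0.823, 0.569, -0.001, -0.001]
ft_force: [0.7, -0.0, -1.7]
gripper_width: 0.0561
gripper_force: 11.3
time: 7.1
eef_pos: [0.5101, 0.0084, 0.1121]
eef_rot: [0.759, 0.651, -0.001, -0.0]
ft_force: [0.2, 0.7, -1.3]
gripper_width: 0.0558
gripper_force: 11.3
time: 7.6
eef_pos: [0.5101, 0.0124, 0.1135]
eef_rot: [0.758, 0.652, -0.0, -0.0]
ft_force: [0.1, 0.2, -1.1]
gripper_width: 0.056
gripper_force: 11.3
pos [0.5101 0.0124 0.1135] yaw -8.62 j [-0.21  0.1   1.88  0.    1.17 -0.06] w 0.056 gf 11.27 F [ 0.1  0.2 -1.1] t 7.6 tilt [-2.e-04  1.e-04 -1.e+00]
shift cm [-0.15  0.24  5.35] turn -0.02
```

View pics/s1.png

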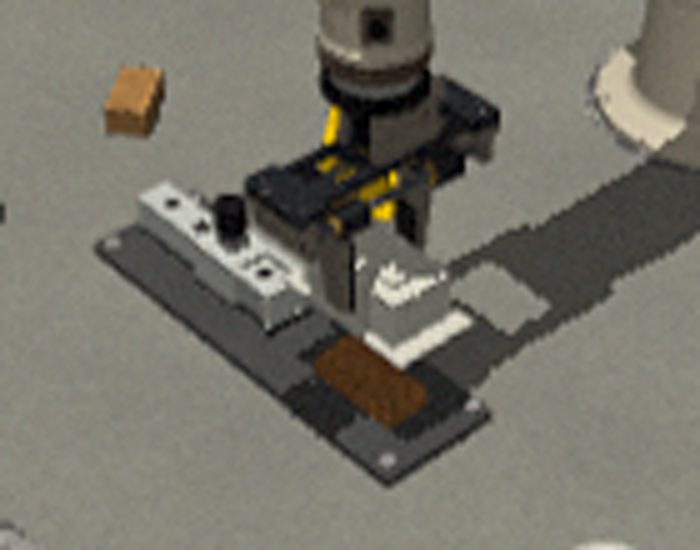

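The scene crop shows the cover held level at (400,310), just short of the plug at (370,385), with the slide and knob untouched. Now aligning and descending.

```bash

python3 -m jog '[[0,0.1,1,0,5.58],[-0.1,0.2,3,0,5.58],[-0.1,0.2,5,0,5.58],[-0.1,0.2,6,0,5.58],[-0.1,0.2,6,0,5.58]]'
python3 -m jog '[[0,0,0,0,5.58],[0,0,0,0,5.58],[0,0,0,0,5.58],[0,0,0,0,5.58],[0,0,0,0,5.58]]'
python3 to.py .5123 .0115 .0255 -8.6
python3 - <<'E'
from h import *
p,d=snap('top'); cv2.imwrite('pics/c1.png',cv2.resize(p[160:240,236:352,::-1],None,fx=6.8,fy=6.8,interpolation=cv2.INTER_CUBIC))
E
```

```text
time: 8.2
eef_pos: [0.5106, 0.0108, 0.0516]
eef_rot: [0.759, 0.652, -0.001, -0.002]
ft_force: [-0.2, 0.2, -0.7]
gripper_width: 0.0562
gripper_force: 11.3
time: 8.7
eef_pos: [0.5126, 0.0104, 0.054]
eef_rot: [0.759, 0.652, 0.0, 0.0]
ft_force: [0.4, -0.2, -0.6]
gripper_width: 0.056
gripper_force: 11.3
pos [0.5126 0.0104 0.054 ] yaw -8.68 j [-0.22  0.19  1.91  0.    1.05 -0.06] w 0.056 gf 11.27 F [ 0.4 -0.2 -0.6] t 8.7 tilt [ 7.e-04 -1.e-04 -1.e+00]
shift cm [ 0.11 -0.05  2.85] turn -0.08
```

Descending slowly onto the plug.

```bash

python3 -m jog '[[0.1,0,0.3,0,5.58],[0.1,0,0.7,0,5.58],[0.1,0,1.1,0,5.58],[0.1,0,1.4,0,5.58],[0.1,0,1.4,0,5.58]]'
python3 to.py .5123 .0115 .0255 -8.6
python3 -m jog '[[0,0,0.2,0,5.58],[0,0,0.5,0,5.58],[0,0,0.8,0,5.58],[0,0,1.1,0,5.58],[0,0,1.3,0,5.58]]'
python3 -m jog '[[0,0,0,0,5.58],[0,0,0,0,5.58],[0,0,0,0,5.58],[0,0,0,0,5.58],[0,0,0,0,5.58]]'
python3 to.py .5123 .0115 .0255 -8.6
```

```text
time: 9.25
eef_pos: [0.5118, 0.0115, 0.0388]
eef_rot: [0.759, 0.652, -0.0, -0.001]
ft_force: [0.7, 1.6, -0.9]
gripper_width: 0.0561
gripper_force: 11.3
pos [0.5118 0.0115 0.0388] yaw -8.68 j [-0.21  0.21  1.91 -0.    1.02 -0.06] w 0.0561 gf 11.27 F [ 0.7  1.6 -0.9] t 9.25 tilt [-1.4e-03  3.0e-04 -1.0e+00]
shift cm [0.01 0.05 1.33] turn -0.08
time: 9.75
eef_pos: [0.5122, 0.0114, 0.0262]
eef_rot: [0.759, 0.652, -0.0, -0.0]
ft_force: [-0.2, 0.4, -2.2]
gripper_width: 0.0555
gripper_force: 11.3
time: 10.25
eef_pos: [0.5125, 0.0114, 0.0267]
eef_rot: [0.759, 0.652, 0.0, 0.0]
ft_force: [0.3, 0.0, -0.6]
gripper_width: 0.056
gripper_force: 11.3
pos [0.5125 0.0114 0.0267] yaw -8.68 j [-0.21  0.24  1.91 -0.    0.99 -0.06] w 0.056 gf 11.27 F [ 0.3  0.  -0.6] t 10.25 tilt [ 2.e-04 -1.e-04 -1.e+00]
shift cm [ 0.01 -0.02  0.12] turn -0.08
```

```bash

python3 -m jog '[[0,0,0.1,0,5.58],[0,0,0.1,0,5.58],[0,0,0.1,0,5.58],[0,0,0.1,0,5.6],[0,0,0.1,0,5.62]]'
python3 to.py .5123 .0115 .0255 -8.6
python3 -m jog '[[0,0,0,0,5.7],[0,0,0,0,5.9],[0,0,0,0,6.3],[0,0,0,0,6.8],[0,0,0,0,7.2]]'
python3 -m jog '[[0,0,-0.5,0,7.5],[0,0,-2,0,7.5],[0,0,-5,0,7.5],[0,0,-8,0,7.5],[0,0,-11,0,7.5]]'
python3 to.py .4870 -.1535 .20 -8.6
```

```text
time: 10.75
eef_pos: [0.5126, 0.0114, 0.0257]
eef_rot: [0.759, 0.652, 0.0, 0.0]
ft_force: [0.2, 0.6, -0.9]
gripper_width: 0.0559
gripper_force: 0.1
pos [0.5126 0.0114 0.0257] yaw -8.68 j [-0.21  0.24  1.91 -0.    0.99 -0.06] w 0.0559 gf 0.11 F [ 0.2  0.6 -0.9] t 10.75 tilt [ 2.e-04 -1.e-04 -1.e+00]
shift cm [ 0.01 -0.03  0.02] turn -0.08
time: 11.25
eef_pos: [0.5124, 0.0114, 0.0256]
eef_rot: [0.759, 0.652, 0.0, 0.0]
ft_force: [-0.9, 0.0, -0.2]
gripper_width: 0.0714
gripper_force: 0.0
time: 11.75
eef_pos: [0.5123, 0.0114, 0.1371]
eef_rot: [0.759, 0.652, 0.0, 0.0]
ft_force: [0.8, 0.1, -0.5]
gripper_width: 0.0751
gripper_force: 0.0
pos [0.5123 0.0114 0.1371] yaw -8.68 j [-0.21  0.07  1.85 -0.    1.22 -0.06] w 0.0751 gf 0.0 F [ 0.8  0.1 -0.5] t 11.75 tilt [ 1.e-04 -0.e+00 -1.e+00]
shift cm [-1.669e+01 -1.000e-02 -6.290e+00] turn -0.08
```

```bash

python3 -m jog '[[-3,0,0,0,7],[-7,0,0,0,6],[-11,0,0,0,5],[-14.5,0,0,0,5],[-16.7,0,0,0,5]]'
python3 -m jog '[[0,0,0,0,5],[0,0,0,0,5],[0,0,0,0,5],[0,0,0,0,5],[0,0,0,0,5]]'
python3 to.py .4870 -.1535 .078 -8.6
python3 - <<'E'
from h import *
p,d=snap('top'); a=cv2.resize(p[170:230,236:316,::-1],None,fx=5,fy=5,interpolation=cv2.INTER_CUBIC)
p2,d2=snap('scene'); b=cv2.resize(p2[160:230,195:275,::-1],None,fx=5,fy=5,interpolation=cv2.INTER_CUBIC)
cv2.imwrite('pics/c2.png',np.hstack([a,b[:300]]))
c=get_calibration('top');K,R,t=map(np.array,(c['K'],c['R'],c['t']))
uu,vv=np.meshgrid(range(512),range(384))
X=np.stack([(uu-K[0,2])/K[0,0],(vv-K[1,2])/K[1,1],np.ones_like(uu)],-1)*d[...,None]
W=(X-t)@R; w=W[178:225,238:285].reshape(-1,3); 
w=w[(w[:,2]>.047)&(w[:,2]<.075)&(w[:,1]>-.06)]; print(cv2.minAreaRect((w[:,:2]*1000).astype(np.float32)),len(w),np.percentile(w[:,2],[10,50,90]))
E
```

```text
time: 12.25
eef_pos: [0.4868, -0.156, 0.1362]
eef_rot: [0.759, 0.651, -0.0, 0.001]
ft_force: [-0.2, 0.4, 0.1]
gripper_width: 0.0503
gripper_force: 0.0
time: 12.75
eef_pos: [0.4874, -0.1528, 0.1356]
eef_rot: [0.758, 0.652, 0.0, -0.0]
ft_force: [0.5, 0.5, 0.2]
gripper_width: 0.0498
gripper_force: 0.0
pos [ 0.4874 -0.1528  0.1356] yaw -8.6 j [-0.54  0.07  1.86  0.    1.22 -0.39] w 0.0498 gf 0.0 F [0.5 0.5 0.2] t 12.75 tilt [-0.e+00  1.e-04 -1.e+00]
shift cm [-0.07 -0.03  5.76] turn -0.0
((510.3243408203125, 11.632591247558594), (99.5688247680664, 56.462852478027344), 81.7657470703125) 499 [0.05234857 0.05805307 0.06427059]
```

View pics/c2.png

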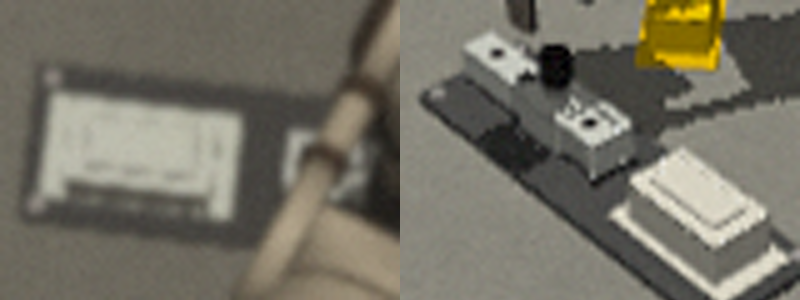

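The crops show the cover seated level and square on the plate around the plug (top view about (140,150), scene (700,215)). Cover depth gives (0.510, 0.0116) with its top at 57 to 63 mm, which is seated. On to the knob.

```bash

python3 -m jog '[[0,0,1.5,0,5],[0,0,3.5,0,5],[0,0,5.5,0,5],[0,0,6.5,0,5],[0,0,6.9,0,5]]'
python3 -m jog '[[0,0,0,0,4],[0,0,0,0,3.2],[0,0,0,0,2.5],[0,0,0,0,1.5],[0,0,0,0,1.5]]'
python3 -m jog '[[0,0,0,0,1],[0,0,0,0,1],[0,0,0,0,1],[0,0,0,0,1],[0,0,0,0,1]]'
python3 to.py .4870 -.1535 .066 -8.6
```

```text
time: 13.35
eef_pos: [0.4866, -0.1531, 0.0655]
eef_rot: [0.759, 0.652, -0.0, -0.001]
ft_force: [-0.7, 0.9, 0.5]
gripper_width: 0.0499
gripper_force: 0.0
time: 13.85
eef_pos: [0.4897, -0.1545, 0.0678]
eef_rot: [0.759, 0.651, 0.002, 0.003]
ft_force: [7.1, -0.3, -5.6]
gripper_width: 0.0275
gripper_force: 30.0
time: 14.35
eef_pos: [0.4897, -0.1544, 0.0678]
eef_rot: [0.759, 0.651, 0.002, 0.003]
ft_force: [7.2, -0.4, -4.9]
gripper_width: 0.0275
gripper_force: 30.0
pos [ 0.4897 -0.1544  0.0678] yaw -8.71 j [-0.54  0.16  1.9   0.    1.07 -0.39] w 0.0275 gf 30.0 F [ 7.2 -0.4 -4.9] t 14.35 tilt [ 0.0061 -0.0019 -1.    ]
shift cm [ 0.05 -0.28  0.18] turn -0.11
```

```bash

python3 -m jog '[[0,0.1,0,0,1],[0,0.25,0,0,1],[0,0.25,0,0,1],[0,0.25,0,0,1],[0,0.25,0,0,1]]'
python3 to.py .4870 -.1535 .066 -8.6
python3 -m jog '[[0,0,-0.3,0,1],[0,0,-0.7,0,1],[0,0,-1.1,0,1],[0,0,-1.5,0,1],[0,0,-1.6,0,1]]'
python3 -m jog '[[0,0,0,0,1],[0,0,0,0,1],[0,0,0,0,1],[0,0,0,0,1],[0,0,0,0,1]]'
python3 to.py .4870 -.1535 .066 -8.6
```

```text
time: 14.85
eef_pos: [0.4899, -0.1544, 0.0677]
eef_rot: [0.759, 0.652, -0.0, 0.0]
ft_force: [-1.7, 0.1, 6.2]
gripper_width: 0.0277
gripper_force: 30.0
pos [ 0.4899 -0.1544  0.0677] yaw -8.67 j [-0.54  0.17  1.9  -0.    1.08 -0.39] w 0.0277 gf 30.0 F [-1.7  0.1  6.2] t 14.85 tilt [ 1.e-04 -7.e-04 -1.e+00]
shift cm [ 0.05 -0.3   0.17] turn -0.07
time: 15.35
eef_pos: [0.4898, -0.1541, 0.0822]
eef_rot: [0.759, 0.651, 0.0, 0.0]
ft_force: [5.9, -2.0, -10.5]
gripper_width: 0.0273
gripper_force: 30.0
time: 15.85
eef_pos: [0.4898, -0.1541, 0.0819]
eef_rot: [0.759, 0.651, 0.0, 0.0]
ft_force: [5.9, -2.2, -9.9]
gripper_width: 0.0272
gripper_force: 30.0
pos [ 0.4898 -0.1541  0.0819] yaw -8.7 j [-0.54  0.15  1.89  0.    1.1  -0.39] w 0.0272 gf 30.0 F [ 5.9 -2.2 -9.9] t 15.85 tilt [ 7.e-04 -0.e+00 -1.e+00]
shift cm [ 0.01 -0.29  1.59] turn -0.1
```

```bash

python3 -m jog '[[0,0.1,-0.1,0,1],[0.7,0.1,-0.1,0,1],[1.6,0.1,-0.1,0,1],[2.6,0.1,-0.1,0,1],[3.3,0.1,-0.1,0,1]]'
python3 -m jog '[[0.3,0,0,0,1],[0.6,0,0,0,1],[0.7,0,0,0,1],[0.7,0,0,0,1],[0.7,0,0,0,1]]'
python3 to.py .4958 -.1146 .083 -8.6
```

```text
time: 16.35
eef_pos: [0.495, -0.1201, 0.083]
eef_rot: [0.758, 0.652, -0.0, -0.001]
ft_force: [0.7, -2.9, -10.3]
gripper_width: 0.0274
gripper_force: 30.0
time: 16.85
eef_pos: [0.4959, -0.1141, 0.0831]
eef_rot: [0.759, 0.651, -0.0, -0.001]
ft_force: [-1.3, 2.2, -10.6]
gripper_width: 0.0277
gripper_force: 30.0
pos [ 0.4959 -0.1141  0.0831] yaw -8.7 j [-0.46  0.14  1.9   0.    1.11 -0.31] w 0.0277 gf 30.0 F [ -1.3   2.2 -10.6] t 16.85 tilt [-0.0018  0.0016 -1.    ]
shift cm [-0.06 -0.01  0.01] turn -0.1
```

```bash

python3 -m jog '[[-0.05,0,0.3,0,1],[-0.05,0,0.6,0,1],[-0.05,0,0.9,0,1],[-0.05,0,1.2,0,1],[-0.05,0,1.5,0,1]]'
python3 -m jog '[[0,0,0.1,0,1],[0,0,0.1,0,1],[0,0,0.1,0,1],[0,0,0.1,0,1],[0,0,0.1,0,1]]'
python3 to.py .4958 -.1146 .0677 -8.6
```

```text
time: 17.35
eef_pos: [0.4959, -0.1149, 0.0682]
eef_rot: [0.759, 0.652, -0.0, -0.001]
ft_force: [-4.0, 3.2, -6.3]
gripper_width: 0.0272
gripper_force: 30.0
time: 17.85
eef_pos: [0.4959, -0.1151, 0.0678]
eef_rot: [0.759, 0.652, -0.001, -0.001]
ft_force: [-6.5, 2.2, -3.4]
gripper_width: 0.0273
gripper_force: 30.0
pos [ 0.4959 -0.1151  0.0678] yaw -8.67 j [-0.47  0.16  1.91 -0.    1.08 -0.31] w 0.0273 gf 30.0 F [-6.5  2.2 -3.4] t 17.85 tilt [-2.1e-03  5.0e-04 -1.0e+00]
shift cm [ 0.04 -0.02  0.01] turn -0.07
```

```bash

python3 -m jog '[[0,0,0.05,0,1],[0,0,0.05,0,1],[0,0,0.05,0,1],[0,0,0.05,0,1],[0,0,0.05,0,1]]'
python3 to.py .4958 -.1146 .0677 -8.6
python3 - <<'E'
from h import *
p2,d2=snap('scene'); cv2.imwrite('pics/s3.png',cv2.resize(p2[140:235,190:290,::-1],None,fx=6,fy=6,interpolation=cv2.INTER_CUBIC))
E
```

```text
time: 18.35
eef_pos: [0.4959, -0.1152, 0.0678]
eef_rot: [0.759, 0.652, -0.001, -0.001]
ft_force: [-9.0, 2.7, -0.4]
gripper_width: 0.0271
gripper_force: 30.0
pos [ 0.4959 -0.1152  0.0678] yaw -8.67 j [-0.47  0.16  1.91 -0.    1.08 -0.31] w 0.0271 gf 30.0 F [-9.   2.7 -0.4] t 18.35 tilt [-2.3e-03  3.0e-04 -1.0e+00]
shift cm [ 0.05 -0.02  0.01] turn -0.07
```

View pics/s3.png

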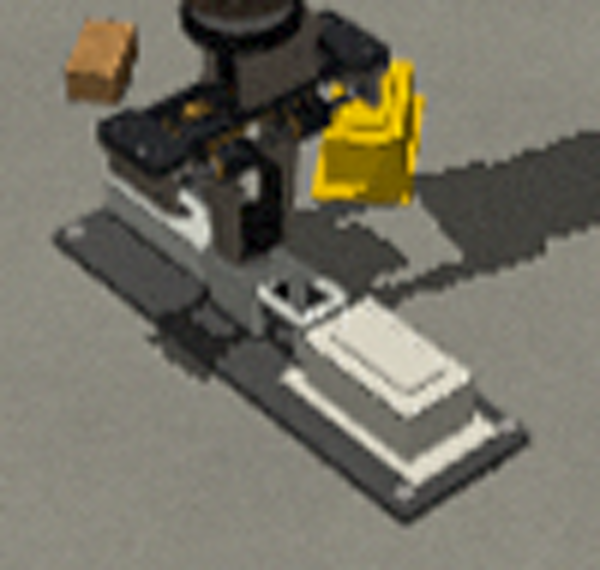

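The crop shows the foot frame at (300,300) standing over the rim at the cover's near end, the cover flat at (390,380), and the fingers on the knob. The pin height reads home, with the TCP at 67.8 mm as it was in the first hole.

```bash
python3 -c "
from plant import *
print(job_done())"
```

```text
the job is handed in; nothing more can be done
None
```

I handed the job in at about 18 s: the cover is seated flat over the plug, the slide reads about 40 mm with the pin home in the next hole, and the gripper still holds the knob; the hand-in returned no verdict. Closing on the cover briefly read 16.9 N, over the 15 N guide, before I eased it to about 11 N for the carry.

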